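# Lock the vial tray on the shaker with the purple T-key

### The job

Lock the vial tray onto the shaker with the purple T-key: take it out of the key stand, lower it lengthways through the slot in the tray, give it a quarter turn so that its bar lies across the slot underneath, and let go with its collar resting flat on the tray. Leave the green and the grey key in the stand.

Things in the scene. Friction and masses are not known exactly. Their poses are not given: they have to be found in the camera images.
- purple_key: Purple T-key, 90 g, upright in a 55 mm high cream stand (3 keys 75 mm apart, any order); lifts straight out. Origin: centre of its collar's underside, z up. Collar 40 mm wide, 5 thick; above it a wing grip 44 long (x), 14 thick (y), top 45 above the origin. Below: 10 mm shank, steel T-bar 18 to 28 below the origin, 44 long (x), 10 wide (y). Half a turn makes no difference.
- slot (a point): Slot mouth's centre on the top of the fixed aluminium vial tray (200 x 240 mm, 90 mm above the bench) on the shaker. Slot 60 mm long (x), 22 wide (y), through 10 mm of plate; free hollow to 54 mm below the top, the bar turns either way. A lowered key's origin is at this height. Key x along slot x passes, along slot y is locked. Vials, 45 mm above the tray, start 83 mm away in +x.
- green_key: Same key with a green grip, in the same stand; for another tray, stays there. Origin and axes as for the purple key.
- grey_key: Same key with a grey grip, in the same stand; for another tray, stays there. Origin and axes as for the purple key.

How it is judged:
By the outcome, as a careful person would: the job done as asked, in the order asked, and still so for the second after the job is handed in, with the robot touching nothing.
It also fails if it takes over 43 s, if anything falls off the work surface, if the arm or the gripper's body presses on something with over 40 N, if the wrist force passes 120 N, or if a joint passes its speed limit or range.

### The arm

A 6-joint arm with a two-finger parallel gripper is mounted at the origin on the work surface. World frame = base frame: x ahead of the robot, y to its left, z up, the work surface at z = 0. Lengths are in m, angles in rad, forces in N, time in s.
With the tool pointing down it reaches from about 0.3 to 0.775 m from the base axis. Payload 14.6 kg.
Tool frame: the origin (TCP) lies between the finger pads; the fingertips stand 22 mm ahead of it and the grasp point (between the pads) lies 3 mm ahead of it (ctrl.tip_reach is the distance from the TCP to the fingertips, in m); z points along the fingers, y is the direction in which the jaws open and shut (so a half turn about z gives the same grasp; the last joint's range is limited). The gripper opens to 94 mm and grips with 3 to 60 N. Pads are 16 mm wide; open, the fingers measure 119 mm over their backs; the gripper's body (75 mm by 177 mm) begins 78 mm behind the grasp point.
Start: joints at [-0.067, 0.3, 1.521, -0, 1.321, -0.067], TCP at [0.55, -0, 0.227] pointing down, gripper open.
Joint ranges: [-3.03, 3.03], [-0.79, 2.21], [0.23, 2.52], [-1.04, 4.18], [0, 3.07], [-2.55, 2.55]. Speed limits (rad/s): [2.22, 2.22, 2.57, 3.14, 3.14, 3.14].

### API

Orientations are given as [roll, pitch, yaw] about the fixed x, y, z axes, in that order (R = Rz(yaw) Ry(pitch) Rx(roll)).
In Python, from station import ctrl gives the robot as it stands. The module is installed in compiled form; this text tells all that it offers.
- The arm moves only by the shell command python3 -m creep 'ROWS' [OPENING] [FORCE]. ROWS is a JSON object of lists of equal length, an entry for each row: "xyz": the shift along the tool's x, y, z in mm, a list of three; "spin": the turn about the tool's z in rad. In form: {"xyz": [[tx, ty, tz], ...], "spin": [spin, ...]}. A call has 1 to 5 rows; each row shifts and turns the commanded pose from where the row before left it, along the tool's axes as they then stand; what a row does not reach is not made up. A row lasts 1/8 s, in which the tool goes at most 62.5 mm and 10.7 degrees, less where a joint would pass 70% of its speed; a pose out of reach is approached as far as the arm can. A call with a gripper value outside its range is refused whole. OPENING is the finger opening in mm, from 0 to 94, set as the call begins (- or left out, the last holds). The fingers move at their own pace and stop on an object; FORCE is the grip in N (left out, the last holds). Time passes only in rows, so rows that do not move let the fingers close. It gives the time, the measured TCP pose, the force and the opening at its end, in the units of the state.
- ctrl.get_obs(): the state, without advancing time (a new reading comes with each control period).
- ctrl.camera(name): name is "scene" or "side" or "wrist"; returns the picture (420x560x3 uint8, red, green, blue); there is no depth.
- ctrl.camera_model(name): a dict with "fx", "fy", "cx", "cy" (pixels), "R" (3x3) and "t" (3): a world point X has camera coordinates R X + t. Camera axes: x right, y down, z forward; pixel columns grow to the right and rows downward; lengths in m; the calibration is good to about 2 mm. A picture is of the moment at which its call begins: read the wrist's pose just before it. camera_model takes no time and is no camera call; for the wrist camera it gives the pose at the moment of the call.
- ctrl.hand_in(): hands the job in, once; it reports no verdict.
The state is a dict: "time_s": time; "qpos": joint angles; "joint_vel": joint speeds; "tau": joint torques, N m; "ee_pos": TCP position; "eef_rot": TCP orientation; "force": force on the tool from outside, world axes, zero at the start; "moment": the same for the moment, N m; "grip_width": finger opening in m.
Only numpy, scipy, OpenCV 4.12 (cv2) and the standard library are available. Lean on these libraries where they do the work, as an engineer would, in place of code of your own. Each camera call takes 0.05 s, during which the arm holds its last target.

## Working session

There is one attempt and no reset: what is moved stays moved. The work goes in short steps, Python scripts to look and compute and a shell command to move; the robot and the scene stay as the last step left them, time stands still between calls to the robot, and variables do not carry over. Pictures are saved under pics/ and viewed, and the job is handed in when it is done.

```bash
mkdir -p pics
python3 - <<'E'
from station import ctrl
import cv2
o=ctrl.get_obs();print(o['time_s'],o['ee_pos'],o['eef_rot'],o['grip_width'],ctrl.tip_reach)
for n in("scene","side","wrist"):
    m=ctrl.camera_model(n);print(n,m)
    cv2.imwrite(f"pics/{n}0.png",cv2.cvtColor(ctrl.camera(n),cv2.COLOR_RGB2BGR))
E
```

```text
0.0 [5.49747123e-01 2.06616530e-05 2.26868514e-01] [-3.14040631e+00 -8.23625765e-05  1.57080703e+00] 0.09403286758420919 0.022
scene {'fx': 462.957288133825, 'fy': 462.957288133825, 'cx': 270.9982096477022, 'cy': 201.99836541452416, 'R': array([[ 0.16636279,  0.98605333, -0.00471831],
       [ 0.84136846, -0.14444423, -0.52080224],
       [-0.51422031,  0.08267227, -0.85366432]]), 't': array([-0.11552455, -0.42817418,  1.25354822])}
side {'fx': 425.52601359323825, 'fy': 425.52601359323825, 'cx': 281.24842126614874, 'cy': 199.76925133758942, 'R': array([[ 0.68509334, -0.72829939,  0.01507022],
       [-0.44582949, -0.43556222, -0.78199848],
       [ 0.57609304,  0.5290232 , -0.62309812]]), 't': array([-0.38342461,  0.3476101 ,  0.51446361])}
wrist {'fx': 330.42947819281704, 'fy': 330.42947819281704, 'cx': 283.15870422270604, 'cy': 212.78588994340979, 'R': array([[ 9.99998367e-01,  3.78238521e-04, -1.76735672e-03],
       [ 7.72004808e-04, -9.73553276e-01,  2.28458800e-01],
       [-1.63420401e-03, -2.28459792e-01, -9.73551978e-01]]), 't': array([-0.54835487, -0.02515062,  0.39020686])}
```

View pics/scene0.png

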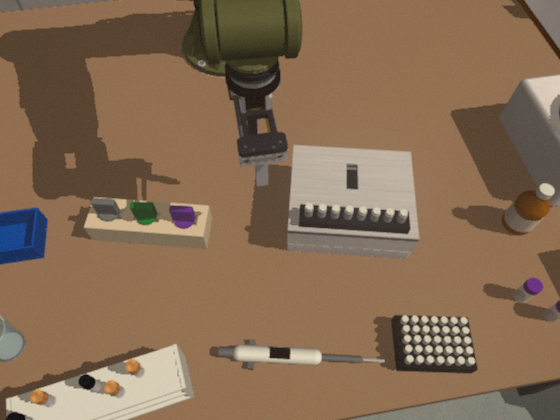

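View pics/side0.png

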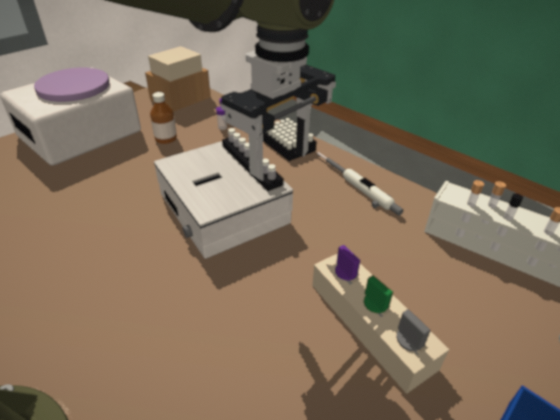

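View pics/wrist0.png

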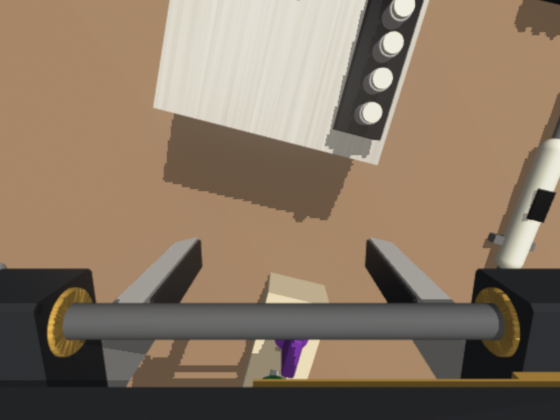

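The scene picture shows the purple key at (183,216) at the right end of the stand and the slot at (352,177). In the side picture the key is at (347,263) and the slot at (207,180). Next I'll measure both.

```bash
cat > h.py <<'E'
import numpy as np,cv2
from station import ctrl
def ray(m,uv,z):
    d=np.array([(uv[0]-m['cx'])/m['fx'],(uv[1]-m['cy'])/m['fy'],1.]);R=m['R'];C=-R.T@m['t'];d=R.T@d
    return C+d*(z-C[2])/d[2]
def proj(m,X):
    c=m['R']@np.asarray(X)+m['t'];return np.array([m['fx']*c[0]/c[2]+m['cx'],m['fy']*c[1]/c[2]+m['cy']])
def crop(img,c,r,f,name):
    x,y=int(c[0]),int(c[1]);p=img[max(0,y-r):y+r,max(0,x-r):x+r]
    cv2.imwrite(name,cv2.resize(p,None,fx=f,fy=f,interpolation=cv2.INTER_CUBIC))
E
python3 - <<'E'
from h import *
S={n:cv2.imread(f"pics/{n}0.png") for n in("scene","side")}
for n,sl,k in(("scene",(352,177),(183,216)),("side",(207,180),(347,263))):
    im=S[n];m=ctrl.camera_model(n)
    hsv=cv2.cvtColor(im,cv2.COLOR_BGR2HSV)
    # slot
    g=hsv[:,:,2]; w=np.zeros_like(g);w[sl[1]-18:sl[1]+18,sl[0]-20:sl[0]+20]=1
    mask=((g<90)&(w>0)).astype(np.uint8)
    nn,l,st,ce=cv2.connectedComponentsWithStats(mask);i=1+np.argmax(st[1:,4])
    P=np.array([ray(m,(u,v),.09)[:2] for v,u in np.argwhere(l==i)])
    r=cv2.minAreaRect((P*1000).astype(np.float32));print(n,'slot',st[i],ce[i],r, ray(m,ce[i],.09))
    w[:]=0;w[k[1]-30:k[1]+30,k[0]-30:k[0]+30]=1
    mask=((hsv[:,:,0]>125)&(hsv[:,:,0]<160)&(hsv[:,:,1]>90)&(w>0)).astype(np.uint8)
    nn,l,st,ce=cv2.connectedComponentsWithStats(mask);i=1+np.argmax(st[1:,4]);print('key',st[i],ce[i])
    print(' z.1',ray(m,ce[i],.10),' .08',ray(m,ce[i],.08))
a=S['scene'];b=S['side']
def c(im,p,r=35):
    return cv2.resize(im[p[1]-r:p[1]+r,p[0]-r:p[0]+r],(390,290) if 0 else (290,290),interpolation=cv2.INTER_CUBIC)
cv2.imwrite('pics/crops.png',np.vstack([np.hstack([c(a,(352,177)),c(a,(183,216))]),np.hstack([c(b,(207,180)),c(b,(347,263))])]))
E
```

```text
scene slot [347 170  10  19 184] [351.56521739 178.70652174] ((542.1102905273438, 187.3144989013672), (17.891700744628906, 43.54802703857422), 75.53945922851562) [0.54215211 0.18732741 0.09      ]
key [170 206  25  22 427] [182.42857143 215.80093677]
 z.1 [ 0.57613777 -0.14638726  0.1       ]  .08 [ 0.564138  -0.1489274  0.08     ]
side slot [195 175  25  10  88] [206.78409091 179.43181818] ((533.646240234375, 185.15274047851562), (10.657944679260254, 53.019039154052734), 75.74872589111328) [0.53370874 0.18497183 0.09      ]
key [336 246  23  34 553] [346.43399638 264.04701627]
 z.1 [ 0.535027   -0.16291715  0.1       ]  .08 [ 0.55163776 -0.15339879  0.08      ]
```

View pics/crops.png

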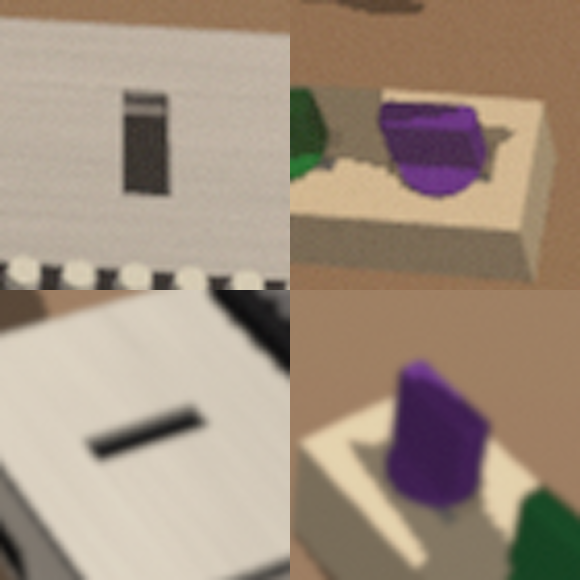

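```bash
python3 - <<'E'
from h import *
s=ctrl.camera_model('scene');d=ctrl.camera_model('side');k=70/290
f=lambda m,o,L,z:np.array([ray(m,(o[0]+x*k-.5,o[1]+y*k-.5),z)*1000 for x,y in L])
a=f(s,(317,142),[(123,92),(168,94),(170,194),(124,192)],.09)
b=f(d,(172,145),[(97,172),(85,152),(193,115),(207,134)],.09)
for P in(a,b):
    print(P[:,:2].round(1),P.mean(0),cv2.minAreaRect(P[:,:2].astype(np.float32)))
# grip top, z=.1
t=f(s,(148,181),[(90,103),(182,107),(187,125),(100,125)],.1)
print(t[:,:2].round(1),t.mean(0),cv2.minAreaRect(t[:,:2].astype(np.float32)))
# stand top corners scene (full-res estimates), z=.055
st=f(s,(148,181),[(253,102),(232,233)],.055);print(st)
t=f(d,(312,228),[(110,77),(130,72),(198,135),(190,150)],.1);print(t[:,:2].round(1),t.mean(0))
E
python3 - <<'E'
import cv2
a=cv2.imread('pics/scene0.png')[185:255,75:225]
cv2.imwrite('pics/st.png',cv2.resize(a,None,fx=5,fy=5,interpolation=cv2.INTER_CUBIC))
a=cv2.imread('pics/side0.png')[235:390,300:450]
cv2.imwrite('pics/st2.png',cv2.resize(a,None,fx=3.8,fy=3.8,interpolation=cv2.INTER_CUBIC))
E
```

```text
[[504.9 186. ]
 [509.7 207.2]
 [566.1 193. ]
 [561.4 172. ]] [535.51908617 189.54557073  90.        ] ((535.5496215820312, 189.59884643554688), (21.772640228271484, 58.576480865478516), 76.05286407470703)
[[503.1 184.3]
 [509.1 201.4]
 [566.2 188.2]
 [560.4 170.7]] [534.70361953 186.13208639  90.        ] ((534.6516723632812, 186.22325134277344), (18.375633239746094, 60.462120056152344), 76.65416717529297)
[[ 549.3 -169.4]
 [ 558.5 -128.3]
 [ 568.3 -126.8]
 [ 561.7 -165.5]] [ 559.41614188 -147.50579645  100.        ] ((559.7433471679688, -148.3091278076172), (45.708961486816406, 11.270166397094727), 77.3791275024414)
[[ 533.36735083  -98.94870251   55.        ]
 [ 602.28294085 -115.39666397   55.        ]]
[[ 557.9 -128.8]
 [ 565.8 -132.9]
 [ 556.3 -172.6]
 [ 547.7 -175. ]] [ 556.95484882 -152.34325638  100.        ]
```

View pics/st.png

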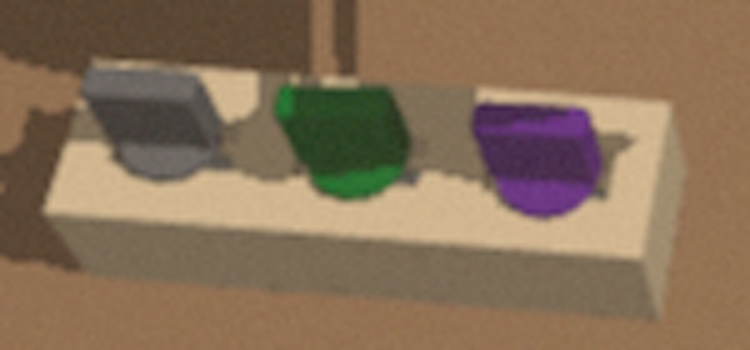

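View pics/st2.png

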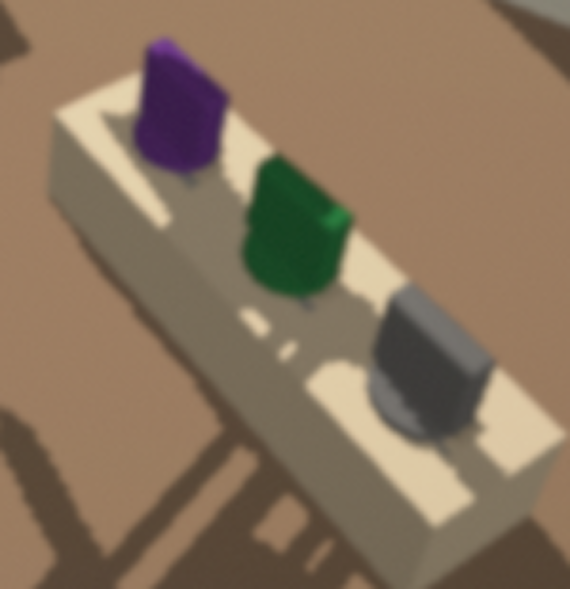

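The purple key comes out at about (558.5, -149.5) mm with yaw about 77°. The slot centre is about (535, 188) with its axis at -14°. I'll hover over the key and check with the wrist camera.

```bash
python3 -m creep '{"xyz":[[-50,3,0],[-50,3,0],[-49.5,2.8,0],[0,0,0],[0,0,0]],"spin":[0,0,0,0.11,0.11]}' 50
python3 - <<'E'
from h import *
o=ctrl.get_obs();m=ctrl.camera_model('wrist');i=ctrl.camera('wrist');cv2.imwrite('pics/w1.png',cv2.cvtColor(i,cv2.COLOR_RGB2BGR));print(o['time_s'],o['ee_pos'],o['eef_rot'],o['qpos'])
print(proj(m,(.5585,-.1495,.1)),proj(m,(.5585,-.1495,.06)))
E
```

```text
time_s: 0.78
ee_pos: [0.5586, -0.1502, 0.227]
eef_rot: [-3.141, -0.0, 1.346]
force: [0.2, -0.1, -0.3]
grip_width: 0.0505
0.775 [ 0.55859248 -0.15016495  0.22702049] [-3.14082945e+00 -9.39143710e-05  1.34606761e+00] [-3.25943207e-01  3.64177877e-01  1.43680921e+00  1.67570154e-05
  1.34137436e+00 -1.01218338e-01]
[284.02374389 209.68692797] [283.97168367 200.91906295]
```

View pics/w1.png

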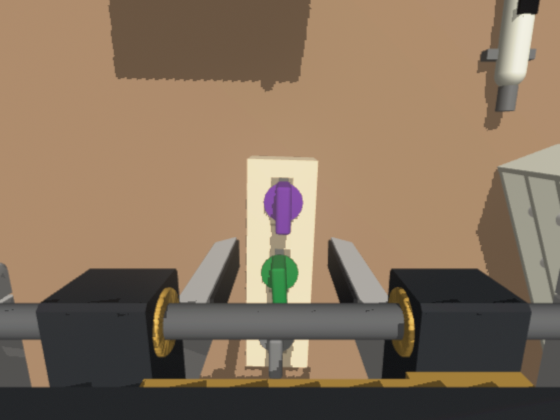

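The purple collar is at about (283,203) and the grip top spans rows 185–234, which agrees with the prediction of (284,210). I'll refine the centre and the angle.

Run:
```python
from h import *
m=ctrl.camera_model('wrist');im=cv2.imread('pics/w1.png')
hsv=cv2.cvtColor(im,cv2.COLOR_BGR2HSV)
M=((hsv[:,:,0]>125)&(hsv[:,:,0]<160)&(hsv[:,:,1]>90)).astype(np.uint8);M[:170]=0;M[250:]=0;M[:,:240]=0;M[:,330:]=0
for v in range(182,238,4):
    x=np.where(M[v])[0];print(v,x.min() if len(x) else None,x.max() if len(x) else None,end='; ')
ys,xs=np.where(M);print(ys.min(),ys.max())
col=M.copy();print('collar c',ray(m,((xs.min()+xs.max())/2,203),.06))
for uv in((284,185),(284,234)): print(ray(m,uv,.1))
c=im[165:255,235:335];cv2.imwrite('pics/w1c.png',cv2.resize(c,None,fx=6,fy=6,interpolation=cv2.INTER_CUBIC))
```

```text
182 279 287; 186 273 292; 190 269 297; 194 266 300; 198 265 301; 202 264 301; 206 265 301; 210 266 300; 214 269 297; 218 275 293; 222 276 289; 226 276 289; 230 276 289; 234 None None; 182 233
collar c [ 0.55665723 -0.15094878  0.06      ]
[ 0.56353006 -0.12781395  0.1       ]
[ 0.55347311 -0.1710249   0.1       ]
```

View pics/w1c.png

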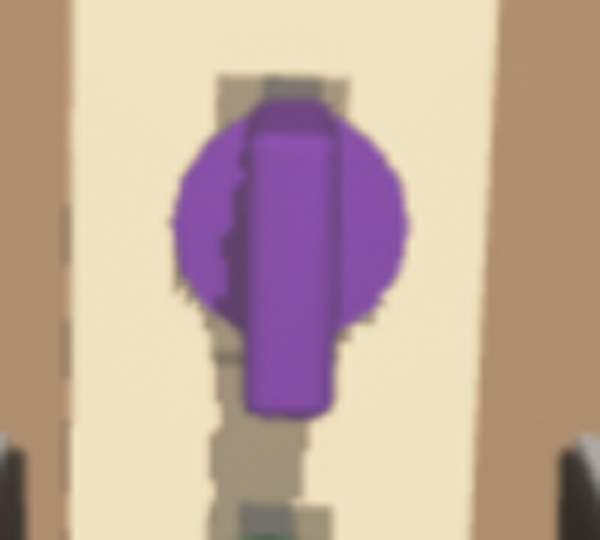

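```bash
python3 -m creep '{"xyz":[[0,-0.8,40],[0,0,40],[0,0,40],[0,0,20],[0,0,0]],"spin":[0,0,0,0,0]}' 50
python3 -m creep '{"xyz":[[0,0,0],[0,0,0],[0,0,0],[0,0,0]],"spin":[0,0,0,0]}' 0 30
```

```text
time_s: 1.45
ee_pos: [0.5573, -0.149, 0.0861]
eef_rot: [-3.139, -0.0, 1.352]
force: [0.3, -0.8, 0.6]
grip_width: 0.0498
time_s: 1.95
ee_pos: [0.5581, -0.1494, 0.0878]
eef_rot: [3.141, 0.0, 1.351]
force: [0.1, -0.4, 1.3]
grip_width: 0.0136
```

```bash
python3 -m creep '{"xyz":[[0,0,-15],[0,0,-30],[0,0,-45],[0,0,-50],[0,0,0]],"spin":[0,0,0,0,0]}'
python3 - <<'E'
from h import *
i=ctrl.camera('side');cv2.imwrite('pics/s2.png',cv2.cvtColor(i,cv2.COLOR_RGB2BGR));print(ctrl.get_obs()['grip_width'])
E
```

```text
time_s: 2.58
ee_pos: [0.5592, -0.1497, 0.2324]
eef_rot: [3.134, 0.001, 1.351]
force: [-0.5, -0.5, -0.4]
grip_width: 0.0139
0.014015902579251765
```

View pics/s2.png

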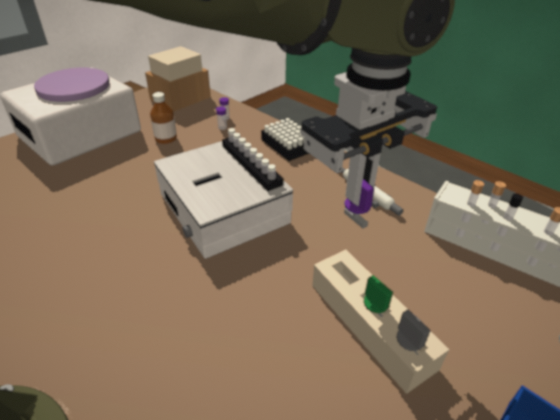

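The key is held, and green and grey are still in the stand. I'll move to short of the slot and look from above.

```bash
python3 -m creep '{"xyz":[[50,-20,0],[50,-20,0],[50,-20,0],[50,-20,0],[40,-17,0]],"spin":[0,0,0,0,0]}'
python3 -m creep '{"xyz":[[0,0,0],[0,0,0]],"spin":[0,0]}'
python3 - <<'E'
from h import *
o=ctrl.get_obs();m=ctrl.camera_model('wrist');i=ctrl.camera('wrist')[:,:,::-1].copy();cv2.imwrite('pics/w3.png',i)
print(o['ee_pos'],o['eef_rot'],o['qpos']);p=proj(m,(.5351,.1878,.09));print(p)
crop(i,p,50,5,'pics/w3c.png')
E
```

```text
time_s: 3.25
ee_pos: [0.5146, 0.1079, 0.2264]
eef_rot: [-3.14, 0.001, 1.351]
force: [0.5, -0.7, -0.5]
grip_width: 0.0136
time_s: 3.5
ee_pos: [0.5155, 0.1057, 0.2267]
eef_rot: [-3.14, 0.001, 1.351]
force: [0.4, 0.2, 0.4]
grip_width: 0.0135
[0.51547838 0.10569453 0.2267092 ] [-3.14029724e+00  6.54167545e-04  1.35103308e+00] [ 1.32706389e-01  2.48323817e-01  1.58834492e+00 -1.72758156e-04
  1.30636552e+00  3.52515334e-01]
[285.88709927 111.2972465 ]
```

View pics/w3.png

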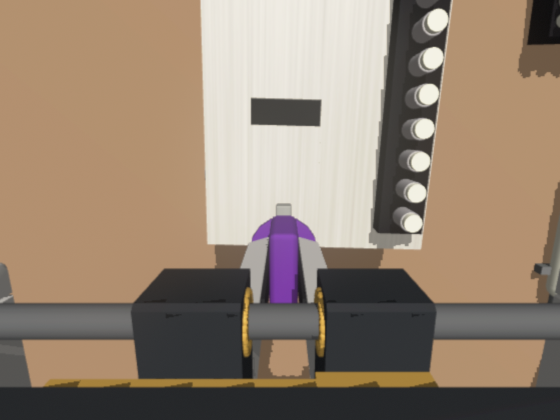

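View pics/w3c.png

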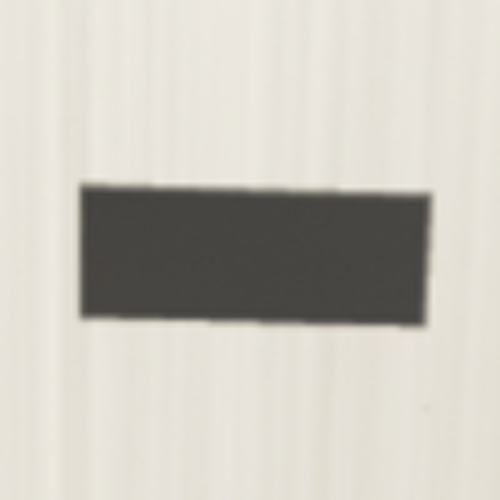

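The slot is clear at about (286,112) and the key sits centred between the fingers, with its bar along tool x.

Run:
```python
from h import *
m=ctrl.camera_model('wrist');im=cv2.imread('pics/w3.png')
g=cv2.cvtColor(im,cv2.COLOR_BGR2GRAY);M=(g<150).astype(np.uint8)
n,l,st,ce=cv2.connectedComponentsWithStats(M);i=l[112,286]
P=np.array([ray(m,(u,v),.09)[:2]*1000 for v,u in np.argwhere(l==i)]).astype(np.float32)
r=cv2.minAreaRect(P);print(r)
o=ctrl.get_obs();p=o['ee_pos']*1000;y=o['eef_rot'][2];c=P.mean(0);print(c)
t=(c+[535.1,187.8])/2
for q in(c,np.array([535.1,187.8])):
    d=q-p[:2];print('tx,ty',d@[np.cos(y),np.sin(y)],d@[np.sin(y),-np.cos(y)])
```

```text
((534.9966430664062, 187.01925659179688), (21.61181640625, 59.10013961791992), 75.8989486694336)
[534.7033  187.18855]
tx,ty 84.07890305086522 0.6725526099962105
tx,ty 84.76234841299458 0.9258005231798794
```

```bash
python3 -m creep '{"xyz":[[43,0.4,0],[41,0.3,0],[0,0,0],[0,0,0],[0,0,0]],"spin":[0,0,-0.18,-0.18,-0.18]}'
python3 -m creep '{"xyz":[[0,0,0],[0,0,0],[0,0,0],[0,0,0],[0,0,0]],"spin":[-0.18,-0.18,-0.18,-0.18,-0.18]}'
python3 -m creep '{"xyz":[[0,0,0],[0,0,30],[0,0,0],[0,0,0]],"spin":[-0.105,0,0,0]}'
python3 - <<'E'
from h import *
o=ctrl.get_obs();print(o['ee_pos'],o['eef_rot'],o['qpos'])
for n in('scene','side','wrist'):
    i=ctrl.camera(n)[:,:,::-1].copy();cv2.imwrite(f'pics/{n}4.png',i);m=ctrl.camera_model(n)
    p=proj(m,(.535,.187,.11));crop(i,p,60,4,f'pics/{n}4c.png')
E
```

```text
time_s: 4.18
ee_pos: [0.5351, 0.1867, 0.227]
eef_rot: [-3.141, 0.0, 1.895]
force: [-0.5, -0.0, -0.5]
grip_width: 0.0139
time_s: 4.8
ee_pos: [0.5351, 0.1866, 0.227]
eef_rot: [-3.141, -0.001, 2.795]
force: [0.0, -0.1, -1.4]
grip_width: 0.0134
time_s: 5.3
ee_pos: [0.5352, 0.1874, 0.1983]
eef_rot: [3.141, 0.0, 2.895]
force: [0.4, -0.2, -0.6]
grip_width: 0.0133
[0.53519781 0.1873587  0.19826104] [3.14134809e+00 4.82378214e-04 2.89476489e+00] [ 2.72162284e-01  3.61885579e-01  1.50821372e+00 -2.81559804e-05
  1.27095319e+00 -1.05179803e+00]
```

View pics/scene4c.png

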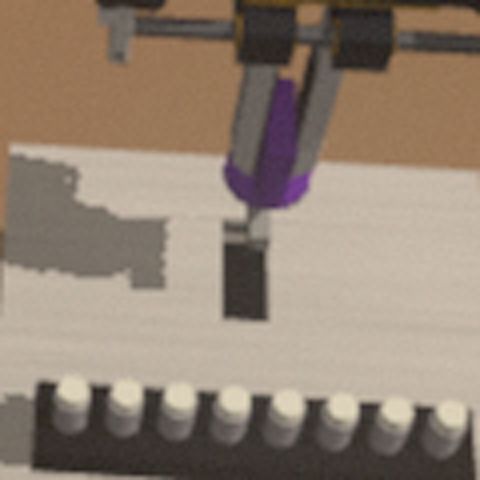

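View pics/side4c.png

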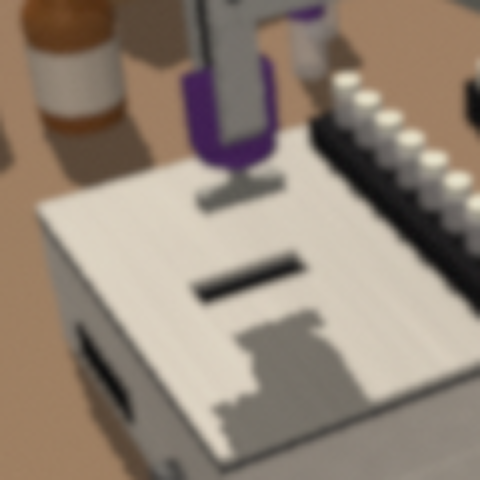

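View pics/wrist4.png

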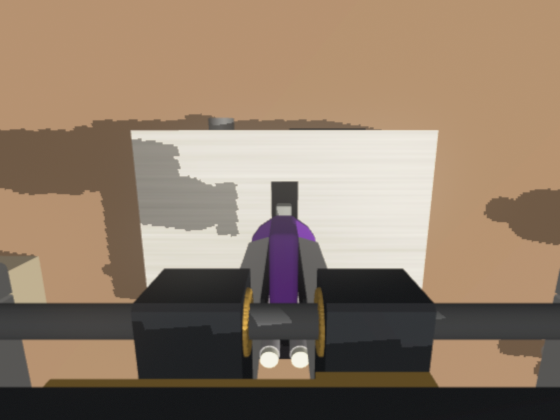

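The bar is lined up with the slot: in the wrist view the bar end is at column 285 and the slot at 285. I'll lower it in stages.

```bash
python3 -m creep '{"xyz":[[0,0,25],[0,0,10],[0,0,10],[0,0,0]],"spin":[0,0,0,0]}'
python3 -m creep '{"xyz":[[0,0,7],[0,0,7],[0,0,7],[0,0,4],[0,0,0]],"spin":[0,0,0,0,0]}'
python3 - <<'E'
from h import *
o=ctrl.get_obs();print(o['ee_pos'],o['eef_rot'],o['force'],o['moment'])
for n in('scene','side'):
    i=ctrl.camera(n)[:,:,::-1].copy();m=ctrl.camera_model(n)
    p=proj(m,(.535,.187,.11));crop(i,p,60,4,f'pics/{n}5c.png')
E
```

```text
time_s: 5.95
ee_pos: [0.5347, 0.1879, 0.1522]
eef_rot: [-3.141, -0.001, 2.896]
force: [-0.4, 0.0, -1.0]
grip_width: 0.0138
time_s: 6.58
ee_pos: [0.5346, 0.1878, 0.1272]
eef_rot: [-3.141, -0.0, 2.896]
force: [0.1, 0.7, -0.9]
grip_width: 0.0139
[0.53463811 0.18783992 0.12716021] [-3.14132616e+00 -4.36608796e-04  2.89579399e+00] [ 0.07819654  0.67877375 -0.87535167] [ 0.07091774 -0.05919394  0.04658285]
```

View pics/scene5c.png

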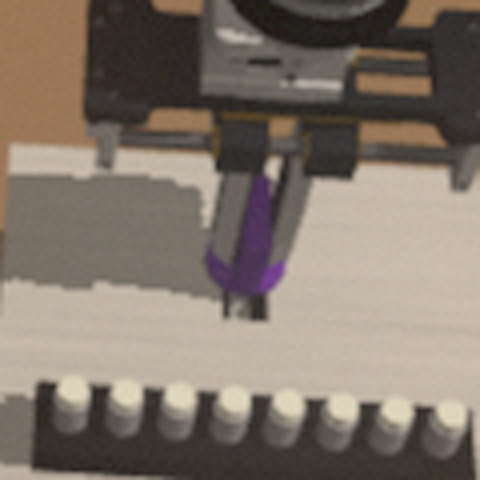

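View pics/side5c.png

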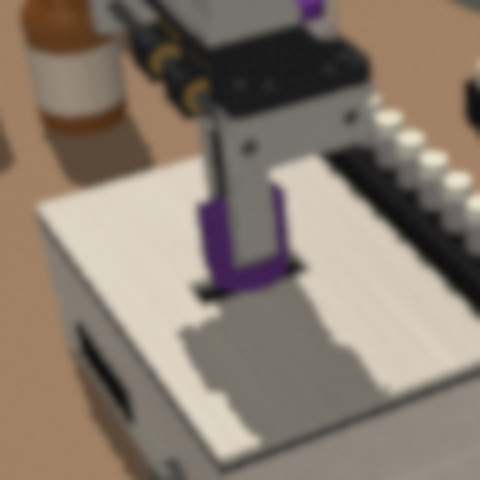

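The bar has gone through the slot with no contact force. I'll lower a bit more, then make the quarter turn.

```bash
python3 -m creep '{"xyz":[[0,0,2.5],[0,0,0],[0,0,0],[0,0,0]],"spin":[0,0,0.1,0.17]}'
python3 -m creep '{"xyz":[[0,0,0],[0,0,0],[0,0,0],[0,0,0],[0,0,0]],"spin":[0.17,0.17,0.17,0.17,0.17]}'
python3 -m creep '{"xyz":[[0,0,0],[0,0,0],[0,0,0],[0,0,0],[0,0,0]],"spin":[0.17,0.17,0.111,0,0]}'
```

```text
time_s: 7.18
ee_pos: [0.5347, 0.1879, 0.125]
eef_rot: [-3.142, -0.0, 2.621]
force: [-0.0, -0.6, -1.7]
grip_width: 0.0136
time_s: 7.8
ee_pos: [0.5348, 0.1879, 0.125]
eef_rot: [3.141, 0.0, 1.77]
force: [-0.7, 0.7, -2.0]
grip_width: 0.0138
time_s: 8.43
ee_pos: [0.5347, 0.1879, 0.125]
eef_rot: [3.142, -0.0, 1.327]
force: [-0.6, -0.2, -0.6]
grip_width: 0.0137
```

```bash
python3 -m creep '{"xyz":[[0,0,1],[0,0,0.7],[0,0,0]],"spin":[0,0,0]}'
python3 -m creep '{"xyz":[[0,0,0.7],[0,0,0]],"spin":[0,0]}'
```

```text
time_s: 8.8
ee_pos: [0.5347, 0.1879, 0.1232]
eef_rot: [-3.141, 0.0, 1.325]
force: [0.9, -0.5, -0.5]
grip_width: 0.0139
time_s: 9.05
ee_pos: [0.5348, 0.1879, 0.1228]
eef_rot: [3.141, -0.0, 1.325]
force: [-1.3, -0.1, 1.9]
grip_width: 0.0141
```

```bash
python3 -m creep '{"xyz":[[0,0,0.5],[0,0,0]],"spin":[0,0]}'
python3 -m creep '{"xyz":[[0,0,0.5],[0,0,0]],"spin":[0,0]}'
```

```text
time_s: 9.3
ee_pos: [0.5348, 0.1879, 0.1228]
eef_rot: [3.141, -0.0, 1.325]
force: [-3.4, -1.1, 8.1]
grip_width: 0.0138
time_s: 9.55
ee_pos: [0.5348, 0.1879, 0.1227]
eef_rot: [3.141, -0.0, 1.325]
force: [-6.1, -1.9, 14.0]
grip_width: 0.0138
```

The collar is seated, since z stalled and the force rose. I'll take off the preload, release and rise.

```bash
python3 -m creep '{"xyz":[[0,0,-0.8],[0,0,0]],"spin":[0,0]}'
python3 -m creep '{"xyz":[[0,0,0],[0,0,0],[0,0,0],[0,0,0]],"spin":[0,0,0,0]}' 50
python3 -m creep '{"xyz":[[0,0,-15],[0,0,-35],[0,0,-50],[0,0,0],[0,0,0]],"spin":[0,0,0,0,0]}'
python3 - <<'E'
from h import *
o=ctrl.get_obs();print(o['ee_pos'],o['force'])
for n in('scene','side','wrist'):
    i=ctrl.camera(n)[:,:,::-1].copy();cv2.imwrite(f'pics/{n}6.png',i);m=ctrl.camera_model(n)
    p=proj(m,(.535,.187,.11));print(n,p,proj(m,(.535,.187,.135)),proj(m,(.535,.187,.09)));crop(i,p,60,4,f'pics/{n}6c.png')
E
```

```text
time_s: 9.8
ee_pos: [0.5348, 0.1879, 0.1228]
eef_rot: [3.141, -0.0, 1.325]
force: [-3.0, -0.6, 7.2]
grip_width: 0.0139
time_s: 10.3
ee_pos: [0.5347, 0.1879, 0.1222]
eef_rot: [-3.141, 0.0, 1.325]
force: [-0.8, -0.2, 0.3]
grip_width: 0.0486
time_s: 10.92
ee_pos: [0.5345, 0.1878, 0.2224]
eef_rot: [3.142, -0.0, 1.325]
force: [-0.8, 0.5, 0.3]
grip_width: 0.0498
[0.53454732 0.18783424 0.22244088] [-0.75906275  0.50254355  0.34589757]
scene [351.94013165 169.93004641] [353.84397398 162.29096586] [350.48085738 175.78531786]
side [205.70967205 170.64863329] [204.49605611 160.17361715] [206.6491118  178.75716761]
wrist [285.31412048 215.05393636] [285.45794069 222.77973537] [285.21606889 209.78675711]
```

View pics/wrist6.png

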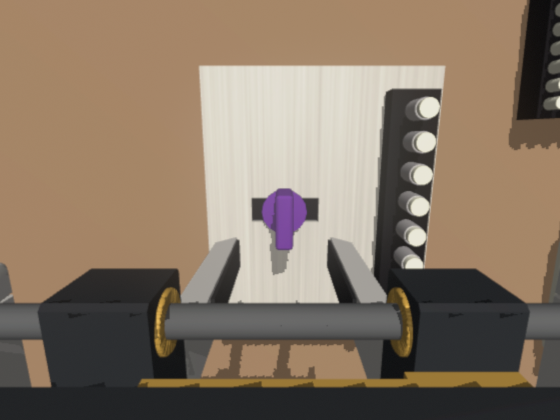

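View pics/side6.png

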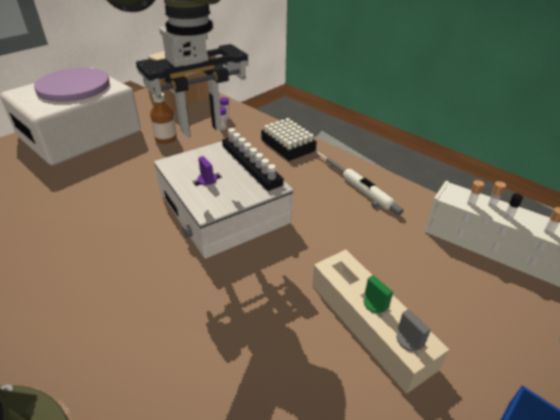

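View pics/side6c.png

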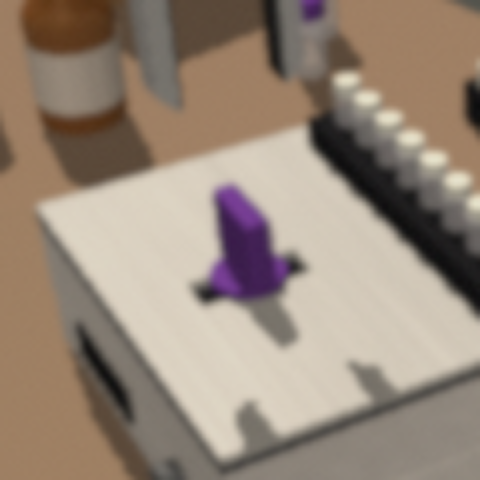

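View pics/scene6c.png

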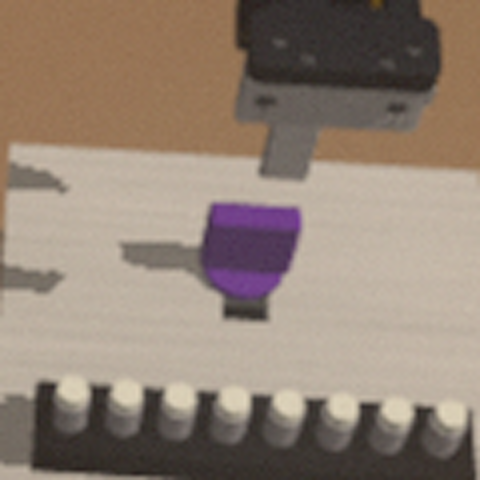

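The wrist view shows the key centred at about (285,211), with its grip across the slot (columns 252–318), upright and the collar flat. Green and grey are still in the stand. I'll hand in.

```bash
python3 -c "
from station import ctrl
print(ctrl.hand_in(), ctrl.get_obs()['time_s'])"
```

```text
the job is handed in; nothing more can be done
the job is handed in; nothing more can be done
```

The purple T-key is locked in the tray slot and I handed the job in at about 11 s. I took it out of the stand, lowered it lengthways through the slot and gave it a 90° turn. I then lowered it until the collar touched the tray (about 14 N), eased off to about 7 N, released it and raised the gripper about 100 mm clear.

The last pictures from all three cameras agree. The key stands upright and centred, its grip lies across the slot to within about 1°, and its collar is flat on the tray. The green and grey keys are still in the stand and the vials look undisturbed. No check failed. The first slot measurements from the scene and side cameras differed by about 3 mm in y, and I used the wrist camera's closer view to settle it.

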